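Scrape the offcuts into the gutter

ROBOT

A 6-joint arm with a two-finger parallel gripper is mounted at the origin on the work surface; the furniture and walls round the work are solid. World frame = base frame: x ahead of the robot, y to its left, z up, the work surface at z = 0. Lengths are in m, angles in rad, forces in N, time in s.
With the tool pointing down it reaches from about 0.225 to 0.875 m from the base axis. Payload 3.4 kg.
Tool frame: the origin (TCP) lies on the centre line of the jaws, within the pads' length; the fingertips stand 17 mm ahead of it and the grasp point (between the pads) lies 2 mm behind it (nose_length is the distance from the TCP to the fingertips, in m); z points along the fingers, y is the line along which they close (so a half turn about z gives the same grasp; the last joint's range is limited). The gripper opens to 85 mm and grips with 20 to 120 N. Pads are 22 mm wide; open, the fingers measure 114 mm over their backs; the gripper's body (76 mm by 85 mm) begins 54 mm behind the grasp point. The pads swing forward as they close: fully open they stand 13 mm farther back than shut.
Start: joints at [-1.362, 0.276, 1.505, -0, 1.361, -0.121], TCP at [0.186, -0.544, 0.248] pointing down, gripper open.
Joint ranges: [-2.89, 2.89], [-0.75, 2.08], [0.22, 2.7], [-1.18, 4.32], [0.11, 2.71], [-2.7, 2.7]. Speed limits (rad/s): [2.57, 2.57, 3.14, 3.14, 3.14, 3.14].

INTERFACE

Orientations are given as a unit quaternion [w, x, y, z].
In Python, from rig import get_state, get_image, sign_off, find_in, place_of, nose_length gives the robot as it stands.
- The arm moves only by the tool apply_moves, never from a script. Its argument "deltas" is one flat list of numbers, 5 for each row, row after row: the finger opening in mm, from 0 to 85.4, then the shift along the tool's x, y, z in mm, then the turn about the tool's z in degrees. A call has 1 to 12 rows; each row is the pose to reach, as a shift and turn from the pose commanded when the call began, along the tool's axes at that moment; what a row does not reach only later rows make up. A row lasts 1/12 s, in which the tool goes at most 41.7 mm and 7.16 degrees, less where a joint would pass 70% of its speed; a pose out of reach is approached as far as the arm can. A call with a gripper value outside its range is refused whole. The fingers move at their own pace and stop on an object; "squeeze" is the grip in N (left out, the last holds). Time passes only in rows, so rows that repeat a pose let the fingers close. It gives the time, the measured TCP pose, the force, the opening and the grip force at its end, in the units of the state.
- get_state(): the state, without advancing time (a new reading comes with each control period).
- get_image(name): name is "scene" or "top"; returns a dict with "frame" (420x560x3 uint8, red, green, blue), "K" (3x3 intrinsics, pixels), "position" and "orientation" of the camera in the world. Camera axes: x right, y down, z forward; pixel columns grow to the right and rows downward; lengths in m; the calibration is good to about 2 mm. A picture is of the moment at which its call begins. There is no depth.
- sign_off(): hands the job in; it is judged then, once.
Trained networks look in a picture, given as the dict that the camera call returned (one of the last four; its "shot" number tells which), for a name from the list of things; names that differ only in an ending like _2 or _b are one class to them, and where a whole thing is asked for, a point or a joint stands for the part that bears it (a point fixed in the world has none). Each returns a list of dicts, best first, with "score" (0 to 1); they miss things now and then, are a little off and sometimes report something else, mostly with a low value. They report only what shows in the picture. A call takes as long as a camera call.
- find_in(query, picture): "point" ([column, row] in pixels, amid what is visible of it).
- place_of(query, picture): "point" ([column, row] in pixels: a listed point, or the origin of a listed thing).
The state is a dict: "clock": time; "qpos": joint angles; "qd": joint speeds; "effort": joint torques, N m; "position": TCP position; "ee_rot": TCP orientation; "contact_force": force on the tool from outside, world axes, zero at the start; "moment": the same for the moment, N m; "width": finger opening in m; "gripper_force": force on a finger pad.
Only numpy, scipy, OpenCV 4.12 (cv2) and the standard library are available. Lean on these libraries where they do the work, as an engineer would, in place of code of your own. Each camera call takes 0.05 s, during which the arm holds its last target. There are 200 camera calls.

TASK

Take the wooden scraper block by its upright grip and wipe both offcuts off the white cutting plate into the metal gutter along its edge, pushing them with the scraper and not with the gripper's fingers. Then leave the scraper standing upright on the plate. Leave the cork sanding block, the flat blue tin and the loose track buffer that lie near the scraper where they are.

Things in the scene. Friction and masses are not known exactly. Their poses are not given: they have to be found in the camera images.
- plate_top (a point): Centre of the cutting plate's white top, 30 mm above the baseboard; plate fixed, 170 mm along x, 220 mm along y, z up, no rims. Along its whole +y edge (from y = +110 mm) runs an open aluminium gutter 62 mm wide inside, its floor 25 mm and its wall rims 4 mm below the plate's top (walls 4 mm thick).
- scraper_grip (a point): Middle of the grip of the wooden scraper block, 44 mm above its underside. Loose, about 0.22 kg, upright on the baseboard. Foot 110 mm along x, 40 along y, 18 high, steel strips on both long sides, which are alike; on it a central grip rib 70 mm along x, 26 along y, from 18 to 64 mm high, to be gripped from above across its 26 mm (y). z up.
- offcut_long_mid (a point): Centre of the oblong dark wood offcut, 22 x 12 x 10 mm, 12 g, loose, lying flat on the plate (10 mm high) within 40 mm of the plate's long (y) centre line.
- offcut_square_mid (a point): Centre of the square dark wood offcut, 15 x 15 x 12 mm, 12 g, loose, lying flat on the plate (12 mm high) within 40 mm of the plate's long (y) centre line, nearer the gutter than the oblong one.
- sand_block: Bystander: brown cork sanding block, 41 x 69 x 26 mm, loose on the baseboard; origin at the centre of its underside.
- tin_clips: Bystander: flat blue tin, 52 x 82 x 19 mm, loose on the baseboard; origin at the centre of its underside.
- buffer_stop: Bystander: track buffer (short track piece with a red stop on it), 40 x 82 x 28 mm, loose on the baseboard; origin at the centre of its underside.

How it is judged:
By the outcome, as a careful person would: the job done as asked, in the order asked, and still so for the second after the job is handed in, with the robot touching nothing.
It also fails if it takes over 40 s, if anything falls off the work surface, if the arm or the gripper's body presses on something with over 40 N, if the wrist force passes 120 N, or if a joint passes its speed limit or range.

## Working session

There is one attempt and no reset: what is moved stays moved. The work goes in short steps, Python scripts to look and compute and a tool call to move; the robot and the scene stay as the last step left them, time stands still between calls to the robot, and variables do not carry over. Pictures are saved under pics/ and viewed, at most 10 in all, crops included, and the job is handed in when it is done.

Besides the shell and the picture viewer there is one more tool, called after ">>>" as a command line: name --argument value ..., lists and objects as JSON in quotes. apply_moves: Moves the arm, as the interface text tells. Its arguments: {"type":"object","properties":{"deltas":{"type":"array"},"squeeze":{"type":"number"}},"required":["deltas"]}

```bash
mkdir -p pics; cat > h.py <<'E'
import numpy as np,cv2
from scipy.spatial.transform import Rotation as R
from rig import *
def rot(q): return R.from_quat([q[1],q[2],q[3],q[0]]).as_matrix()
def ray(p,im):
    d=rot(im["orientation"])@np.linalg.inv(im["K"])@np.array([p[0],p[1],1.]); return np.array(im["position"]),d
def at_z(p,im,z):
    o,d=ray(p,im); return o+d*(z-o[2])/d[2]
def proj(P,im):
    c=rot(im["orientation"]).T@(np.array(P)-im["position"]); u=np.array(im["K"])@c; return u[:2]/u[2]
def save(im,n): cv2.imwrite(f"pics/{n}.png",cv2.cvtColor(im["frame"],cv2.COLOR_RGB2BGR))
E
cat > a.py <<'E'
from h import *
np.set_printoptions(precision=4,suppress=True)
Z=dict(plate_top=.03,scraper_grip=.044,offcut_long_mid=.035,offcut_square_mid=.036,sand_block=0,tin_clips=0,buffer_stop=0)
F=[]
for n in("scene","top"):
    im=get_image(n); save(im,n+"0"); F.append(cv2.cvtColor(im["frame"],cv2.COLOR_RGB2BGR)); print(n,im["position"],rot(im["orientation"])[:,2])
    for k in Z:
        r=place_of(k,im)[:2]
        for q in r: print(k,round(q["score"],2),np.round(q["point"],1),at_z(q["point"],im,Z[k]))
s=get_state();print(s["position"],s["ee_rot"],rot(s["ee_rot"]))
E
python3 a.py
```

```text
scene [-0.2381  0.5169  0.5707] [ 0.731  -0.4859 -0.4791]
plate_top 0.69 [223.4 245.2] [0.5101 0.1793 0.03  ]
scraper_grip 0.79 [330.9 177.2] [ 0.613 -0.19   0.044]
offcut_long_mid 0.52 [368.9 179.9] [ 0.5564 -0.2724  0.035 ]
offcut_long_mid 0.5 [238.8 242.7] [0.4929 0.1518 0.035 ]
offcut_square_mid 0.65 [200.9 250.2] [0.5121 0.2289 0.036 ]
sand_block 0.67 [367.9 177.7] [ 0.6205 -0.3315  0.    ]
buffer_stop 0.74 [364.  217.5] [ 0.462  -0.1721  0.    ]
top [ 0.429  -0.0042  0.9734] [ 0.114  -0.039  -0.9927]
plate_top 0.93 [189.3 219.2] [0.5107 0.1763 0.03  ]
scraper_grip 0.61 [340.  182.6] [ 0.609 -0.193  0.044]
offcut_long_mid 0.56 [198.9 223.6] [0.5    0.1517 0.035 ]
offcut_long_mid 0.54 [336.1 240. ] [ 0.4669 -0.1852  0.035 ]
offcut_square_mid 0.42 [169.8 215.4] [0.5184 0.2226 0.036 ]
sand_block 0.6 [383.4 187.7] [ 0.607 -0.316  0.   ]
sand_block 0.2 [394.3 238. ] [ 0.4765 -0.3427  0.    ]
tin_clips 0.6 [395.9 237.5] [ 0.4779 -0.3469  0.    ]
buffer_stop 0.94 [335.  240.1] [ 0.468  -0.1891  0.    ]
[ 0.1862 -0.544   0.2484] [0.0001 0.9864 0.1642 0.    ] [[ 0.9461  0.3239  0.0001]
 [ 0.3239 -0.9461 -0.0002]
 [ 0.      0.0002 -1.    ]]
```

```bash
python3 -c "
import cv2
a=cv2.imread('pics/top0.png')[110:310,110:470]
cv2.imwrite('pics/top0c.png',cv2.resize(a,None,fx=2.2,fy=2.2,interpolation=cv2.INTER_CUBIC))"
```

```text
(no output)
```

View pics/top0c.png

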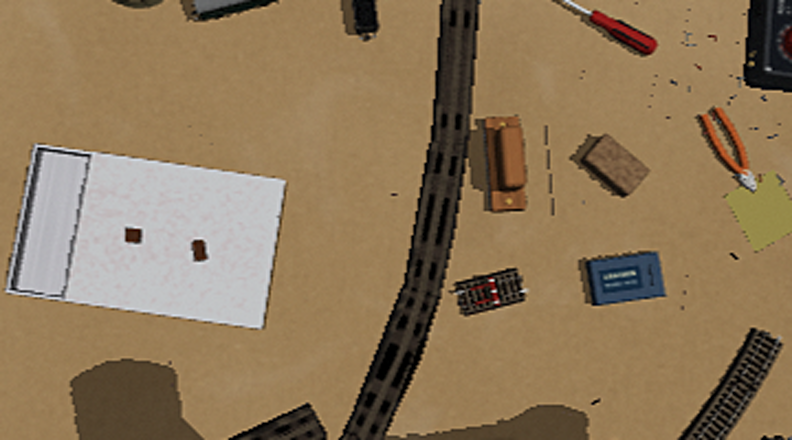

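View pics/scene0.png

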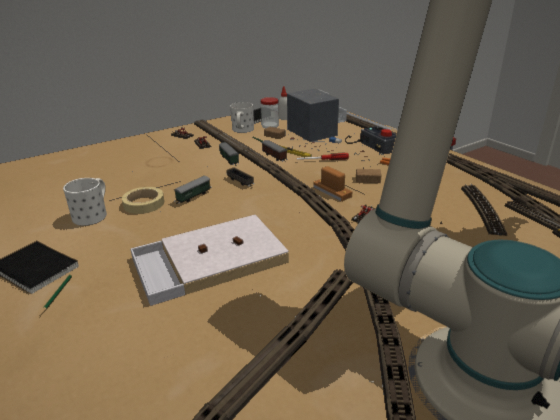

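The top picture shows the plate with its gutter at left and both offcuts in the middle, at crop (133,236) and (200,250). The scraper stands free at crop (507,165), with the cork, tin and buffer to its right and below it. Next I'll get the yaw angles from the corners.

```bash
cat > b.py <<'E'
from h import *
np.set_printoptions(precision=4,suppress=True)
im=get_image("top")
f=im["frame"].astype(np.int16); hsv=cv2.cvtColor(im["frame"],cv2.COLOR_RGB2HSV)
w=lambda p,z:at_z((np.array(p)/2.2+110-.3),im,z)
def L(n,mask,z):
    cs,_=cv2.findContours(mask.astype(np.uint8),cv2.RETR_EXTERNAL,cv2.CHAIN_APPROX_NONE)
    for c in sorted(cs,key=cv2.contourArea)[::-1][:2]:
        P=np.array([at_z(p,im,z)[:2] for p in c[:,0]],np.float32)
        print(n,cv2.minAreaRect(P))
m=np.zeros(f.shape[:2],bool); m[170:265,110:245]=1
L("plate",m&(hsv[...,1]<45)&(hsv[...,2]>120),.03)
m2=np.zeros_like(m); m2[190:240,150:220]=1
L("offc",m2&(hsv[...,2]<130)&(hsv[...,1]>70),.04)
m3=np.zeros_like(m); m3[155:215,325:355]=1
L("scr",m3&(hsv[...,1]>140)&(hsv[...,2]>110),.018)
for p in[(285,180),(263,328),(90,156),(66,298)]:print("pl",w(p,.03))
for p in[(487,117),(521,117),(527,210),(491,212)]:print("sc",w(p,.018))
for p in[(497,118),(519,118),(523,187),(501,189)]:print("rib",w(p,.064))
E
python3 b.py
```

```text
plate ((0.5165573954582214, 0.207663893699646), (0.28505009412765503, 0.16931651532649994), 82.96125030517578)
offc ((0.5011979341506958, 0.14704258739948273), (0.019659440964460373, 0.012025680392980576), 2.416083335876465)
offc ((0.5153809189796448, 0.2210794985294342), (0.012172402814030647, 0.014583030715584755), 1.3167595863342285)
scr ((0.626315176486969, -0.20261231064796448), (0.08325041085481644, 0.03792007267475128), 15.80010986328125)
scr ((0.5680493712425232, -0.2009107768535614), (0.02080695889890194, 0.03751324117183685), 5.768525123596191)
pl [0.5825 0.0564 0.03  ]
pl [0.4162 0.0756 0.03  ]
pl [0.6042 0.2753 0.03  ]
pl [0.445  0.2925 0.03  ]
sc [ 0.6647 -0.1752  0.018 ]
sc [ 0.6659 -0.2152  0.018 ]
sc [ 0.5565 -0.222   0.018 ]
sc [ 0.5532 -0.1802  0.018 ]
rib [ 0.6525 -0.1782  0.064 ]
rib [ 0.6533 -0.2028  0.064 ]
rib [ 0.5758 -0.2071  0.064 ]
rib [ 0.573  -0.1827  0.064 ]
```

>>> apply_moves --deltas '[85,20,-7,0,2,85,55,-20,0,5,85,96,-36,10,9,85,136,-51,20,12,85,175,-65,30,15.9,85,214,-80,40,15.9,85,253,-94,50,15.9,85,292,-109,60,15.9,85,331,-124,70,15.9,85,370,-138,80,15.9,85,408,-152,80,15.9,85,446,-167,80,15.9]' --squeeze 40

```text
clock: 1.85
position: [0.5472, -0.2465, 0.1675]
ee_rot: [-0.0, 1.0, 0.026, -0.001]
contact_force: [-0.1, -1.1, 0.2]
width: 0.085
gripper_force: 0.0
```

```bash
cat > t.py <<'E'
from h import *
import sys
s=get_state();p=np.array(s["position"]);M=rot(s["ee_rot"]);yaw=np.degrees(np.arctan2(M[1,0],M[0,0]))
print(s["clock"],p.round(4),yaw.round(2),np.round(s["contact_force"],2),s["width"],s["gripper_force"])
if len(sys.argv)>3:
    g=np.array([float(v) for v in sys.argv[1:4]]);print("delta mm",(M.T@(g-p)*1000).round(1),"turn",yaw-float(sys.argv[4]))
E
python3 t.py .611 -.195 .042 3; python3 t.py .611 -.195 .130 3
```

```text
1.85 [ 0.5472 -0.2465  0.1675] 3.0 [-0.06 -1.13  0.21] 0.08503451262603254 0.0
delta mm [ 66.5 -48.  125.4] turn -0.0018828113118156686
1.85 [ 0.5472 -0.2465  0.1675] 3.0 [-0.06 -1.13  0.21] 0.08503451262603254 0.0
delta mm [ 66.4 -48.   37.4] turn -0.0018828113118156686
```

>>> apply_moves --deltas '[85,25,-18,10,0,85,45,-33,20,0,85,59,-43,30,0,85,59,-43,30,0,85,59,-43,30,0,85,59,-43,30,0]'

```text
clock: 2.35
position: [0.6023, -0.2029, 0.1384]
ee_rot: [0.0, 1.0, 0.026, -0.001]
contact_force: [-0.7, -0.2, 0.1]
width: 0.0851
gripper_force: 0.0
```

```bash
python3 t.py .611 -.195 .042 3; python3 - <<'E'
from h import *
np.set_printoptions(precision=4,suppress=True)
for n in("scene","top"):
    im=get_image(n)
    for q in place_of("scraper_grip",im)[:1]: print(q["score"],q["point"],at_z(q["point"],im,.044))
    print(proj([.611,-.195,.02],im))
    o=[]
    for s in (place_of("scraper_grip",im)[:1]): u,v=map(int,s["point"])
    u,v=map(int,proj([.611,-.195,.04],im)); c=im["frame"][max(0,v-60):v+60,max(0,u-80):u+80,::-1]
    cv2.imwrite(f"pics/{n}1.png",cv2.resize(c,None,fx=4,fy=4))
a=cv2.imread("pics/scene1.png");b=cv2.imread("pics/top1.png")
cv2.imwrite("pics/c1.png",cv2.resize(np.hstack([a,b]),(800,300)))
E
```

```text
2.35 [ 0.6023 -0.2029  0.1384] 2.97 [-0.74 -0.24  0.06] 0.08507607140318967 0.0
delta mm [ 9.2 -7.5 96.4] turn -0.028227081081359184
0.9 [331.3, 177.5] [ 0.611  -0.1897  0.044 ]
[332.5743 185.1853]
0.83 [341.0, 182.2] [ 0.61   -0.1955  0.044 ]
[338.8628 183.5764]
```

View pics/c1.png

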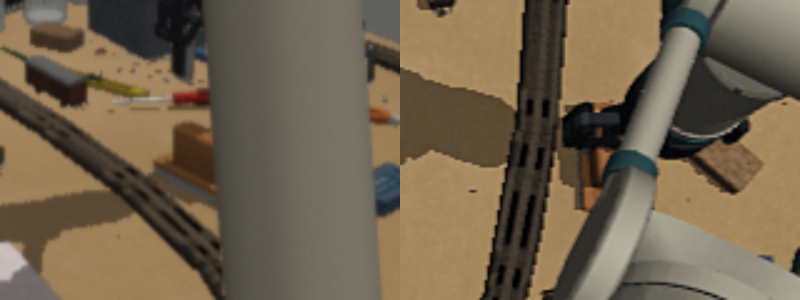

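>>> apply_moves --deltas '[85,9,-9,10,0,85,9,-9,40,0,85,9,-9,70,0,85,9,-9,88,0,85,9,-9,96,0,85,9,-9,96,0,85,9,-9,96,0]'

```text
clock: 3.23
position: [0.612, -0.1925, 0.0424]
ee_rot: [-0.0, 1.0, 0.026, 0.0]
contact_force: [0.3, -0.4, -0.3]
width: 0.0851
gripper_force: 0.0
```

```bash
python3 t.py .611 -.195 .042 3
```

```text
3.2333 [ 0.612  -0.1925  0.0424] 3.0 [ 0.26 -0.43 -0.25] 0.08514148907166126 0.0
delta mm [-1.2  2.4  0.4] turn 0.0006208936575551327
```

Close.

>>> apply_moves --deltas '[60,0,2,0,0,40,0,2,0,0,30,0,2,0,0,10,0,2,0,0,10,0,2,0,0,10,0,2,0,0,10,0,2,0,0,10,0,2,0,0,10,0,2,0,0]' --squeeze 60

```text
clock: 3.98
position: [0.612, -0.195, 0.0433]
ee_rot: [0.0, 1.0, 0.026, 0.001]
contact_force: [-1.1, -0.9, 5.3]
width: 0.0257
gripper_force: 59.1
```

```bash
python3 t.py .611 -.195 .042 3
```

```text
3.9833 [ 0.612  -0.195   0.0433] 2.99 [-1.13 -0.88  5.32] 0.025741760322391703 59.10333037376404
delta mm [-1.  -0.   1.3] turn -0.006318434083321556
```

>>> apply_moves --deltas '[10,0,0,-5,0,10,0,0,-20,0,10,0,0,-50,0,10,0,0,-80,0,10,0,0,-90,0,10,0,0,-90,0,10,0,0,-90,0]'

```text
clock: 4.57
position: [0.6111, -0.1944, 0.1317]
ee_rot: [-0.0, 1.0, 0.026, -0.0]
contact_force: [-0.5, 0.2, -3.1]
width: 0.0253
gripper_force: 58.8
```

```bash
python3 t.py .5017 .1035 .133 -6.8
```

```text
4.5667 [ 0.6111 -0.1944  0.1317] 3.0 [-0.47  0.15 -3.09] 0.025318450446510495 58.825058341026306
delta mm [ -93.7 -303.3   -1.1] turn 9.796501480292209
```

>>> apply_moves --deltas '[10,-4,-12,0,1,10,-12,-38,0,3,10,-22,-70,0,5,10,-32,-104,0,7,10,-43,-140,0,9,10,-54,-175,0,9.8,10,-65,-210,0,9.8,10,-75,-243,0,9.8,10,-84,-272,0,9.8,10,-91,-294,0,9.8,10,-94,-303,0,9.8,10,-94,-303,0,9.8]'

```text
clock: 5.57
position: [0.4994, 0.1046, 0.1304]
ee_rot: [0.0, 0.998, -0.058, -0.002]
contact_force: [0.8, -0.4, -2.3]
width: 0.0255
gripper_force: 58.9
```

>>> apply_moves --deltas '[10,0,0,0,0,10,0,0,0,0,10,0,0,0,0]'

```text
clock: 5.82
position: [0.5025, 0.1017, 0.132]
ee_rot: [0.0, 0.998, -0.06, -0.0]
contact_force: [-0.2, -0.3, -2.1]
width: 0.0257
gripper_force: 58.9
```

```bash
python3 t.py .5017 .1035 .0745 -6.8;python3 - <<'E'
from h import *
im=get_image("top")
cv2.imwrite("pics/top2.png",cv2.resize(im["frame"][160:280,100:280,::-1],None,fx=4,fy=4))
im=get_image("scene")
cv2.imwrite("pics/scene2.png",cv2.resize(im["frame"][190:310,120:300,::-1],None,fx=4,fy=4))
for k,z in(("plate_top",.03),("offcut_long_mid",.035),("offcut_square_mid",.036)):
    for q in place_of(k,im)[:1]:print(k,q["score"],at_z(q["point"],im,z))
E
```

```text
5.8167 [0.5025 0.1017 0.132 ] -6.89 [-0.21 -0.35 -2.08] 0.025652135409328432 58.93579602241516
delta mm [-1.  -1.7 57.5] turn -0.08550861653949049
plate_top 0.56 [0.51613109 0.17735042 0.03      ]
offcut_long_mid 0.44 [0.49638078 0.14752719 0.035     ]
offcut_square_mid 0.57 [0.51638072 0.22685884 0.036     ]
```

View pics/scene2.png

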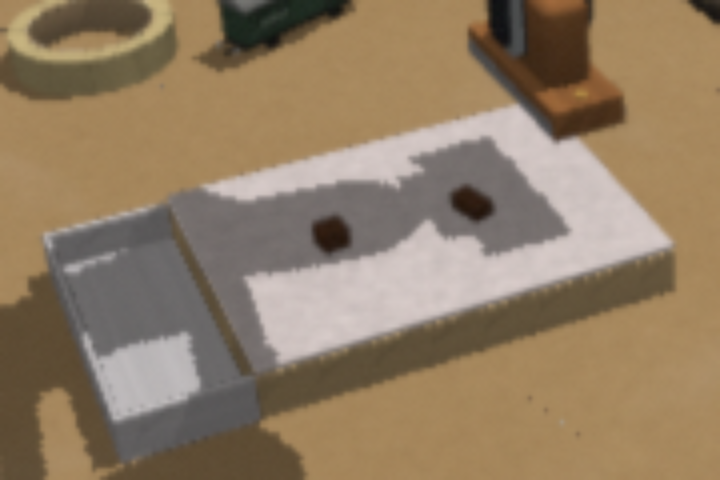

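The scraper is held level above the near end of the plate. The offcuts lie ahead of it at (330,235) and (470,203), so I'll lower it.

>>> apply_moves --deltas '[10,0,0,20,0,10,0,0,40,0,10,0,0,50,0,10,0,0,55,0,10,0,0,57,0,10,0,0,58,0,10,0,0,58,0,10,0,0,58,0]'

```text
clock: 6.73
position: [0.5026, 0.103, 0.0752]
ee_rot: [-0.0, 0.998, -0.059, 0.001]
contact_force: [0.6, -0.3, -2.6]
width: 0.0255
gripper_force: 58.9
```

```bash
python3 t.py .5223 .2773 .073 -6.8
```

```text
6.7333 [0.5026 0.103  0.0752] -6.8 [ 0.59 -0.29 -2.6 ] 0.025497005865788954 58.94690930843353
delta mm [  -1.1 -175.4    2.2] turn -0.0014560941399963667
```

>>> apply_moves --deltas '[10,0,0,1,0,10,0,0,1.5,0,10,0,0,1.5,0]'

```text
clock: 6.98
position: [0.5022, 0.103, 0.0733]
ee_rot: [-0.0, 0.998, -0.059, 0.001]
contact_force: [-0.3, -0.3, -0.3]
width: 0.0253
gripper_force: 59.2
```

>>> apply_moves --deltas '[10,0,-4,0,0,10,0,-12,0,0,10,0,-20,0,0,10,0,-28,0,0,10,0,-36,0,0,10,0,-44,0,0,10,0,-52,0,0,10,0,-60,0,0,10,0,-68,0,0,10,0,-76,0,0,10,0,-84,0,0,10,0,-92,0,0]'

```text
clock: 7.98
position: [0.513, 0.1948, 0.0733]
ee_rot: [0.001, 0.998, -0.059, 0.0]
contact_force: [-1.2, -4.3, 5.1]
width: 0.0254
gripper_force: 59.7
```

```bash
python3 t.py .5223 .2773 .073 -6.8;python3 - <<'E'
from h import *
im=get_image("scene")
cv2.imwrite("pics/scene3.png",cv2.resize(im["frame"][190:310,120:300,::-1],None,fx=4,fy=4))
E
```

```text
7.9833 [0.513  0.1948 0.0733] -6.76 [-1.15 -4.3   5.05] 0.025431803719266753 59.69119369983673
delta mm [ -0.4 -83.    0.2] turn 0.043663300541675554
```

View pics/scene3.png

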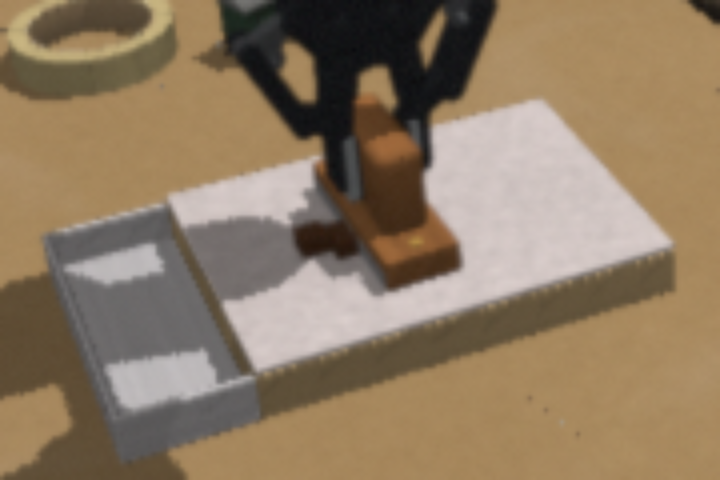

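The oblong offcut (345,238) is now pushing the square one (310,240), and both are in front of the foot. I'll carry on to the edge.

>>> apply_moves --deltas '[10,0,-4,-0.3,0,10,0,-12,-0.3,0,10,0,-20,-0.3,0,10,0,-28,-0.3,0,10,0,-36,-0.3,0,10,0,-44,-0.3,0,10,0,-52,-0.3,0,10,0,-60,-0.3,0,10,0,-68,-0.3,0,10,0,-76,-0.3,0,10,0,-82,-0.3,0,10,0,-82,-0.3,0]'

```text
clock: 9.03
position: [0.5227, 0.2776, 0.0733]
ee_rot: [-0.001, 0.998, -0.059, 0.0]
contact_force: [-0.4, -0.1, 4.8]
width: 0.0252
gripper_force: 59.5
```

```bash
python3 t.py .5105 .178 .075 -6.8;python3 - <<'E'
from h import *
im=get_image("scene")
a=cv2.resize(im["frame"][190:310,120:300,::-1],None,fx=3,fy=3)
im=get_image("top")
b=cv2.resize(im["frame"][160:280,100:200,::-1],(240,360))
cv2.imwrite("pics/c4.png",np.hstack([a,b]))
E
```

```text
9.0333 [0.5227 0.2776 0.0733] -6.78 [-0.41 -0.08  4.75] 0.025178388668840746 59.513561725616455
delta mm [ -0.3 100.3  -1.9] turn 0.01653361876715831
```

View pics/c4.png

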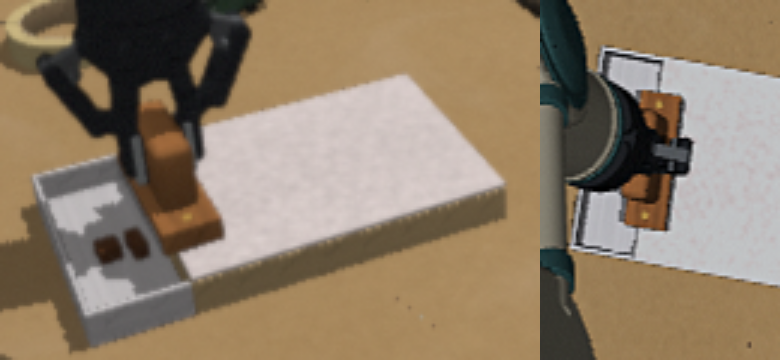

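Both offcuts are in the gutter, at (107,249) and (137,243). I'll bring the scraper back to mid-plate and set it down.

>>> apply_moves --deltas '[10,0,5,-0.5,0,10,0,18,-0.5,0,10,0,34,-0.5,0,10,0,50,-0.5,0,10,0,66,-0.5,0,10,0,82,-0.5,0,10,0,95,-0.5,0,10,0,100,-0.5,0,10,0,100,-0.5,0,10,0,100,-0.2,0,10,0,100,0,0,10,0,100,0,0]'

```text
clock: 10.13
position: [0.5106, 0.1764, 0.0733]
ee_rot: [0.0, 0.998, -0.059, -0.0]
contact_force: [-1.4, -1.9, 2.5]
width: 0.0253
gripper_force: 59.4
```

>>> apply_moves --deltas '[28,0,0,0,0,32,0,0,0,0,40,0,0,0,0,50,0,0,0,0,60,0,0,0,0,70,0,0,0,0,70,0,0,0,0,70,0,0,0,0]'

```text
clock: 10.8
position: [0.5107, 0.1765, 0.0732]
ee_rot: [0.0, 0.998, -0.059, 0.0]
contact_force: [-1.1, 0.8, 0.4]
width: 0.0697
gripper_force: 0.0
```

>>> apply_moves --deltas '[70,0,0,-5,0,70,0,0,-20,0,70,0,0,-45,0,70,0,0,-75,0,70,0,0,-105,0,70,-20,10,-130,0,70,-50,25,-145,0,70,-80,40,-150,0,70,-110,55,-150,0,70,-130,75,-150,0,70,-140,90,-150,0,70,-140,90,-150,0]'

```text
clock: 11.8
position: [0.3575, 0.1021, 0.2235]
ee_rot: [0.001, 0.998, -0.06, -0.001]
contact_force: [-0.3, 0.3, -0.1]
width: 0.0699
gripper_force: 0.0
```

```bash
python3 t.py;python3 - <<'E'
from h import *
im=get_image("scene")
a=cv2.resize(im["frame"][150:310,120:400,::-1],(420,240))
c=cv2.resize(im["frame"][235:305,125:195,::-1],(240,240))
im2=get_image("top")
b=cv2.resize(im2["frame"][110:310,90:450,::-1],(660,367))
o=np.zeros((607,660,3),np.uint8);o[:240,:420]=a;o[:240,420:]=c;o[240:]=b
cv2.imwrite("pics/c5.png",o[:600])
for k in("scraper_grip","sand_block","tin_clips","buffer_stop"):
    z=.074 if k[0:2]=="sc" else 0
    for i in(im,im2):
        for q in place_of(k,i)[:1]:print(k,q["score"],at_z(q["point"],i,z))
E
```

```text
11.8 [0.3575 0.1021 0.2235] -6.87 [-0.31  0.3  -0.11] 0.06992121255072864 0.0
scraper_grip 0.74 [0.51857645 0.17949108 0.074     ]
sand_block 0.93 [ 0.60718302 -0.316886    0.        ]
sand_block 0.73 [0.52431709 0.30131285 0.        ]
tin_clips 0.69 [ 0.48063898 -0.32683983  0.        ]
tin_clips 0.61 [ 0.47902304 -0.33909953  0.        ]
buffer_stop 0.85 [ 0.47752557 -0.19119001  0.        ]
```

View pics/c5.png

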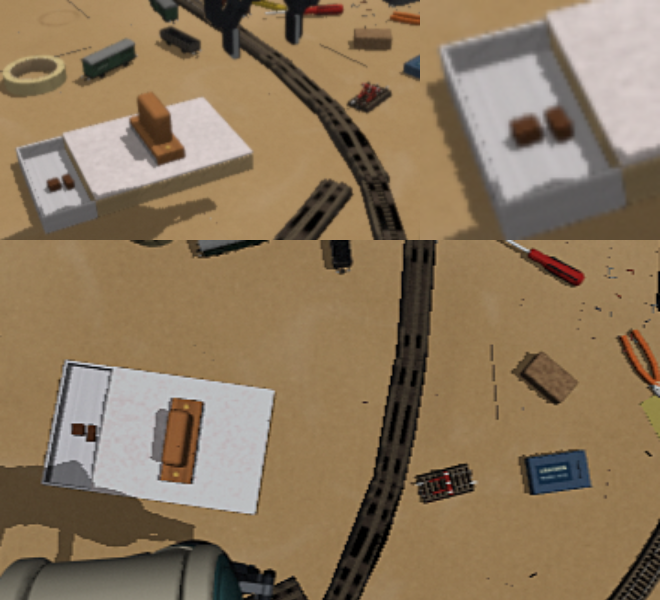

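The scraper stands upright at the middle of the plate, top view (178,440). Both offcuts lie in the gutter at (78,429) and (91,434), and the bystanders haven't moved.

```bash
python3 -c "from rig import *;print(sign_off())"
```

```text
the job is handed in; nothing more can be done
None
```

Job handed in: the scraper pushed both offcuts into the gutter and now stands upright on the plate; the cork block, tin and track buffer were left where they were, and it took about 12 s of the 40 s allowed.

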